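# Find the loose locating pin by its play and pull it for rework

## Task

One of the three steel locating pins in the fixture bar has worked loose. Feel the play by rocking the pins gently side to side by their stems one after another (light hand: no more than about 15 N sideways, so never lean on a firm one); when you have found the loose one and have rocked it over to its stop, draw it out and stand it upright in the red rework stand with its collar down flat. Leave the two firm pins standing in place, and do not disturb the other things on the bench.

Things in the scene. Friction and masses are not known exactly. Their poses are not given: they have to be found in the camera images.
- pin_a_stem (a point): Middle of the stem of steel pin a, standing in station a; z up the stem. Loose part, 0.1 kg, all three alike: upright stem 16 mm dia, 44 mm tall, on a collar 36 mm dia, 6 mm thick, that lies flat on the bar and hides the hole; below it a neck 9 mm dia with a foot 14 mm dia, 33.5 mm down in all. The point is on the axis, 28 mm above the collar's underside, 22 mm below the stem's top.
- pin_b_stem (a point): Middle of the stem of steel pin b, standing in station b; z up the stem. Loose part, 0.1 kg, all three alike: upright stem 16 mm dia, 44 mm tall, on a collar 36 mm dia, 6 mm thick, that lies flat on the bar and hides the hole; below it a neck 9 mm dia with a foot 14 mm dia, 33.5 mm down in all. The point is on the axis, 28 mm above the collar's underside, 22 mm below the stem's top.
- pin_c_stem (a point): Middle of the stem of steel pin c, standing in station c; z up the stem. Loose part, 0.1 kg, all three alike: upright stem 16 mm dia, 44 mm tall, on a collar 36 mm dia, 6 mm thick, that lies flat on the bar and hides the hole; below it a neck 9 mm dia with a foot 14 mm dia, 33.5 mm down in all. The point is on the axis, 28 mm above the collar's underside, 22 mm below the stem's top.
- jig: Aluminium fixture bar bolted to the bench, 70 x 210 mm, 50 mm high; origin at its underside's centre, x across, y along it, z up. A hidden bushing in each hole. In two, the pin is firm: pushed near the top of the stem it gives only 2 to 5 mm in all from side to side, then stops hard, and its foot is caught below.
- station_b (a point): Mouth of station b, the middle hole, on the bar's top face. In one of the three stations, never known beforehand, the bushing is worn: that pin swings by 12 mm or more in all from side to side near the top of the stem (leans 0.12 rad or more at its stop) at 1 to 3 N, falls back upright when let go, and lifts straight out.
- station_a (a point): Mouth of station a (bar's +y end), on the bar's top face, 70 mm from station b.
- station_c (a point): Mouth of station c (bar's -y end), on the bar's top face, 70 mm from station b.
- stand_hole (a point): Mouth of the hole in the red rework stand, a fixed block 70 x 70 mm and 50 mm high with one vertical hole 20 mm in diameter and 40 mm deep in the middle of its top face; this point is the hole's centre at the top face. A pin stands in it with its collar flat on the top face.
- loupe: Black eye loupe standing on the bench, 39 mm wide and 34 mm tall; origin at the centre of its underside. Bystander, loose.
- oil_dropper: Small brown dropper bottle standing on the bench, 33 mm wide and 102 mm tall; origin at the centre of its underside. Bystander, loose.
- red_screwdriver: Red-handled precision screwdriver lying on the bench, 169 x 18 x 17 mm, along its x axis; origin at the middle of its length, on the bench. Bystander, loose.
There are look-alikes about, which are no part of the job. What is shaped like the part that bears pin_a_stem but purple or turquoise is not meant.

How it is judged:
By the outcome, as a careful person would: the job done as asked, in the order asked, and still so for the second after the job is handed in, with the robot touching nothing.
It also fails if it takes over 64 s, if anything falls off the work surface, if the arm or the gripper's body presses on something with over 40 N, if the wrist force passes 120 N, or if a joint passes its speed limit or range.

## Robot

A 6-joint arm with a two-finger parallel gripper is mounted at the origin on a cart in front of the work surface, level with it; the furniture and walls round the work are solid. World frame = base frame: x ahead of the robot, y to its left, z up, the work surface at z = 0. Lengths are in mm, angles in degrees, forces in N, time in s.
With the tool pointing down it reaches from about 300 to 850 mm from the base axis. Payload 4.2 kg.
Tool frame: the origin (TCP) lies at the very end of the fingers, on their centre line; the grasp point (between the pads) lies 19 mm behind it (env.grasp_offset is the distance from the TCP to the grasp point, in mm); z points along the fingers, y is the line along which they close (so a half turn about z gives the same grasp; the last joint's range is limited). The gripper opens to 91 mm and grips with 3 to 60 N. Pads are 32 mm wide; open, the fingers measure 118 mm over their backs; the gripper's body (76 mm by 178 mm) begins 60 mm behind the grasp point.
Start: joints at [68.239, 18.312, 89.639, -0, 72.044, -1.146], TCP at [202.453, 538.197, 213.976] pointing down, gripper open.
Joint ranges: [-177.97, 177.97], [-48.28, 115.42], [12.27, 149.76], [-77.06, 257.06], [2.81, 150.46], [-146.56, 146.56]. Speed limits (degrees/s): [147.25, 147.25, 180, 180, 180, 180].

## Interface

Orientations are given as [roll, pitch, yaw] about the fixed x, y, z axes, in that order (R = Rz(yaw) Ry(pitch) Rx(roll)).
In Python, from workcell import env, eyes gives the robot as it stands.
- The arm moves only by the tool send_rows, never from a script. Its arguments are lists of equal length, an entry for each row: "grip": the opening, from -1 (shut) to 1 (fully open), so that 0 is half open; "xyz": the shift along the world's x, y, z in m, a list of three; "yaw": the turn about the world's z in degrees. A call has 1 to 8 rows; each row is the pose to reach, as a shift and turn from the pose commanded when the call began; what a row does not reach only later rows make up. A row lasts 1/12 s, in which the tool goes at most 41.7 mm and 7.16 degrees, less where a joint would pass 70% of its speed; a pose out of reach is approached as far as the arm can. A call with a gripper value outside its range is refused whole. The fingers move at their own pace and stop on an object; "grip_force" is the grip in N (left out, the last holds). Time passes only in rows, so rows that repeat a pose let the fingers close. It gives the time, the measured TCP pose, the force, the opening and the grip force at its end, in the units of the state.
- env.state(): the state, without advancing time (a new reading comes with each control period).
- eyes.grab_frame(name): name is "scene" or "top" or "wrist"; returns a dict with "frame" (420x560x3 uint8, red, green, blue), "fx", "fy", "cx", "cy" (pixels), "pose" (4x4, takes a point from camera to world coordinates). Camera axes: x right, y down, z forward; pixel columns grow to the right and rows downward; lengths in mm; the calibration is good to about 2 mm. A picture is of the moment at which its call begins. There is no depth.
- env.job_done(): hands the job in; it is judged then, once.
The state is a dict: "time_s": time; "qpos": joint angles; "qvel": joint speeds; "effort": joint torques, N m; "ee_pos": TCP position; "ee_rot": TCP orientation; "force": force on the tool from outside, world axes, zero at the start; "torque": the same for the moment, N m; "gripper_width": finger opening in mm; "gripper_force": force on a finger pad.
Only numpy, scipy, OpenCV 4.12 (cv2) and the standard library are available. Lean on these libraries where they do the work, as an engineer would, in place of code of your own. Each camera call takes 0.05 s, during which the arm holds its last target. There are 200 camera calls.

## Working session

There is one attempt and no reset: what is moved stays moved. The work goes in short steps, Python scripts to look and compute and a tool call to move; the robot and the scene stay as the last step left them, time stands still between calls to the robot, and variables do not carry over. Pictures are saved under pics/ and viewed, at most 10 in all, crops included, and the job is handed in when it is done.

Besides the shell and the picture viewer there is one more tool, called after "Emit:" in YAML: its name, and indented under it one key for each argument. send_rows: Moves the arm, as the interface text tells. Its arguments: {"type":"object","properties":{"grip":{"type":"array"},"xyz":{"type":"array"},"yaw":{"type":"array"},"grip_force":{"type":"number"}},"required":["grip","xyz","yaw"]}

```bash
mkdir -p pics; ls; python3 - <<'E'
from workcell import env, eyes
import cv2,numpy as np,pickle
d={}
for n in("scene","top"):
    f=eyes.grab_frame(n); d[n]=f; cv2.imwrite(f"pics/{n}0.png",cv2.cvtColor(f["frame"],cv2.COLOR_RGB2BGR)); print(n,f["fx"],f["cx"],f["cy"],np.round(f["pose"],3).tolist())
pickle.dump(d,open("f0.pkl","wb"))
print(env.state())
E
```

```text
pics
scene 509.5684204228123 274.22167490375176 213.85084540355166 [[0.712, -0.519, 0.474, -34.201], [-0.702, -0.512, 0.495, -636.087], [-0.014, -0.685, -0.728, 972.987], [0.0, 0.0, 0.0, 1.0]]
top 402.2647848278587 275.429231110796 209.56904465613465 [[0.028, -0.994, 0.106, 450.0], [-1.0, -0.029, -0.006, -6.015], [0.009, -0.106, -0.994, 962.836], [0.0, 0.0, 0.0, 1.0]]
{'time_s': 0.1, 'qpos': array([ 6.82393286e+01,  1.83485990e+01,  8.96993202e+01, -1.58553636e-03,
        7.20431079e+01, -1.14379062e+00]), 'qvel': array([ 0.09045861, -0.02610048, -0.17933345, -0.11005675,  0.12162262,
       -0.00043744]), 'effort': array([ 2.98290870e-04, -4.13328767e+01, -2.32510632e+01,  7.28180772e-02,
        4.21026349e-02, -4.71325268e-05]), 'ee_pos': array([202.28984008, 537.76524041, 213.19877113]), 'ee_rot': array([-1.79908961e+02, -3.09821050e-04,  1.59383609e+02]), 'force': array([0.45635447, 0.01604654, 0.82379336]), 'torque': array([0.02769958, 0.02600133, 0.03483098]), 'gripper_force': 0.0, 'gripper_width': 90.6261284312569}
```

View pics/scene0.png

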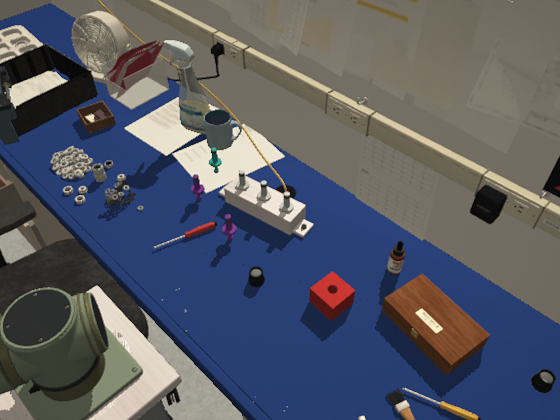

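View pics/top0.png

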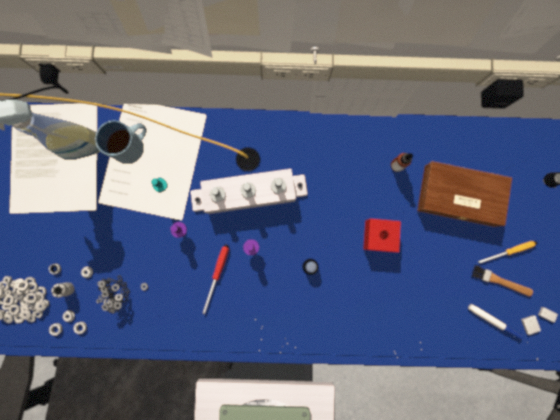

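The scene view shows the bar with three pins around (262,195), the red stand at (332,295), the loupe at (256,276) and the dropper at (396,257). In the top view the pins are near (217,194), (248,189) and (279,185), and the stand hole is near (384,234).

```bash
cat > h.py <<'E'
import numpy as np,cv2
def ray(f,u,v,z):
    d=f["pose"][:3,:3]@np.array([(u-f["cx"])/f["fx"],(v-f["cy"])/f["fy"],1]); o=f["pose"][:3,3]
    return o+d*(z-o[2])/d[2]
def proj(f,p):
    q=f["pose"][:3,:3].T@(np.array(p)-f["pose"][:3,3]); return np.array([f["fx"]*q[0]/q[2]+f["cx"],f["fy"]*q[1]/q[2]+f["cy"]])
E
python3 - <<'E'
import pickle;from h import *
d=pickle.load(open("f0.pkl","rb"));t=d["top"];s=d["scene"]
def crop(f,x,y,w,h,k): return cv2.resize(cv2.cvtColor(f["frame"],cv2.COLOR_RGB2BGR)[y:y+h,x:x+w],None,fx=k,fy=k,interpolation=cv2.INTER_CUBIC)
a=crop(t,185,160,130,60,6);b=crop(s,210,160,110,80,6)
c=np.zeros((600,780,3),np.uint8);c[:300,:780]=cv2.resize(a,(780,360))[:300];
b=crop(s,212,165,104,60,5);c[300:,:520]=b;c[300:500,520:720]=crop(t,360,212,50,50,4)
cv2.imwrite("pics/crop.png",c)
for n,f in d.items():
    hsv=cv2.cvtColor(f["frame"],cv2.COLOR_RGB2HSV);H,S,V=cv2.split(hsv)
    m=(((H<6)|(H>174))&(S>180)&(V>(140))).astype(np.uint8)
    for q in cv2.findContours(m,0,2)[0]:
        if cv2.contourArea(q)>150: print(n,cv2.contourArea(q),cv2.minAreaRect(q),cv2.boundingRect(q))
    m=((S<70)&(V>120)).astype(np.uint8)
    for q in cv2.findContours(m,0,2)[0]:
        if 800<cv2.contourArea(q)<6000: 
            r=cv2.minAreaRect(q);print(n,'white',cv2.contourArea(q),r)
            if n=='top':print([ray(f,*p,50).round(1).tolist() for p in cv2.boxPoints(r)])
E
```

```text
scene 788.5 ((332.4503173828125, 289.5552673339844), (33.96854019165039, 28.170848846435547), 41.987213134765625) (311, 272, 44, 36)
scene white 3275.5 ((39.30000305175781, 316.10003662109375), (53.218414306640625, 84.52336883544922), 63.43495178222656)
scene white 806.5 ((138.92213439941406, 92.31614685058594), (21.807273864746094, 53.84436798095703), 62.650123596191406)
scene white 960.0 ((35.63475799560547, 84.98992156982422), (21.7900447845459, 60.259765625), 62.52557373046875)
scene white 813.0 ((15.484707832336426, 39.90117645263672), (30.559490203857422, 46.469825744628906), 67.16634368896484)
scene white 830.5 ((104.32623291015625, 27.611473083496094), (40.48881530761719, 37.5736198425293), 68.62937927246094)
scene white 3209.0 ((355.12921142578125, 105.27838134765625), (462.9150085449219, 17.449813842773438), 26.943653106689453)
top 869.0 ((383.1585998535156, 235.303466796875), (31.357559204101562, 30.183120727539062), 3.3664605617523193) (367, 220, 33, 32)
top white 1661.5 ((24.0, 299.5), (47.0, 48.0), 90.0)
[[380.9, 598.2, 50.0], [383.9, 491.8, 50.0], [281.7, 482.8, 50.0], [278.9, 587.9, 50.0]]
top white 1378.0 ((177.6163787841797, 116.39195251464844), (133.4579315185547, 23.44763946533203), 18.824710845947266)
[[780.0, 380.6, 50.0], [834.5, 366.7, 50.0], [739.6, 66.1, 50.0], [686.2, 81.7, 50.0]]
top white 2515.5 ((363.88397216796875, 96.70442962646484), (110.74146270751953, 35.2669792175293), 3.012787342071533)
[[781.3, -80.4, 50.0], [867.6, -83.1, 50.0], [861.7, -345.6, 50.0], [775.4, -340.3, 50.0]]
```

View pics/crop.png

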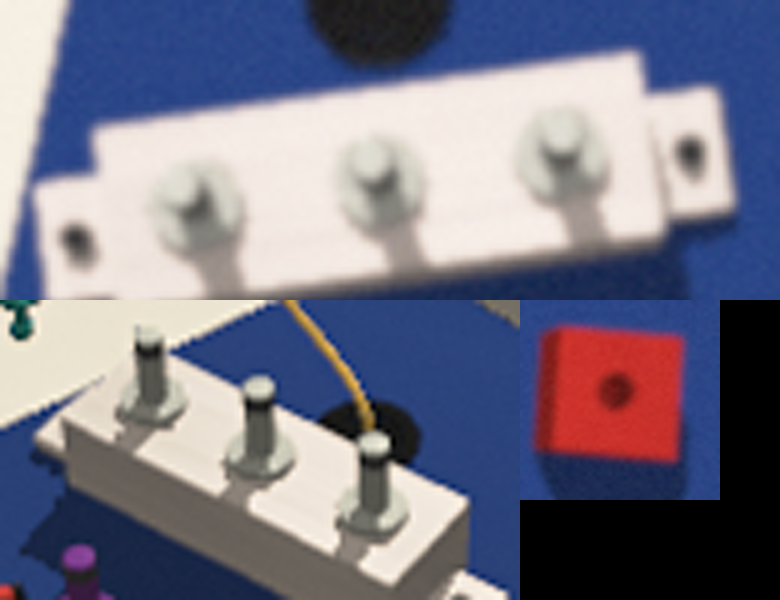

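The crop shows the stem tops in the top view near (216,190.5), (247.5,187.5) and (279,182), and the stand hole at (384,234.5). I'll triangulate both views.

```bash
python3 - <<'E'
import pickle;from h import *
d=pickle.load(open("f0.pkl","rb"));t=d["top"];s=d["scene"]
tt=[(216.2,190.5),(247.5,187.5),(278.8,182)];tc=[(217.8,195.3),(248.3,191.3),(278.7,186.3)]
st=[(242,171.4),(263.8,181.6),(287,192.6)];sc=[(242,184.4),(264,195),(286.4,206.4)]
for i in range(3):
    print("abc"[i],"top",ray(t,*tt[i],100)[:2].round(1),ray(s,*st[i],100)[:2].round(1),"collar",ray(t,*tc[i],54)[:2].round(1),ray(s,*sc[i],54)[:2].round(1))
print("corners",[ray(t,185+x/6,160+y/6,50)[:2].round(1) for x,y in((92,128),(638,50),(665,240))])
print("hole",ray(t,384,234.5,50)[:2], ray(s,332.5,290,50)[:2])
# stand top face by brightness
for n,f in d.items():
    H,S,V=cv2.split(cv2.cvtColor(f["frame"],cv2.COLOR_RGB2HSV));m=(((H<6)|(H>174))&(S>150))
    mm=m.copy();mm[:200]=0;mm[:,:300]=0;ys,xs=np.where(mm);print(n,np.histogram(V[mm],10))
    q=(mm&(V>190)).astype(np.uint8);cs=max(cv2.findContours(q,0,2)[0],key=cv2.contourArea);h=cv2.convexHull(cs)
    ap=cv2.approxPolyDP(h,4,True)[:,0];print([ray(f,*p,50)[:2].round(1).tolist() for p in ap.astype(float)])
    # hole: dark within
    x,y,w,hh=cv2.boundingRect(cs);k=np.zeros_like(q);cv2.fillPoly(k,[h],1);k=cv2.erode(k,np.ones((5,5)));dd=(k>0)&(V<150);ys,xs=np.where(dd);print('hole px',xs.mean(),ys.mean(),len(xs),ray(f,xs.mean(),ys.mean(),50)[:2])
for nm,u,v in(("loupe",311,267),("purple",251,247),("purple2",178,230),("black",248,158),("dropper",403,160)):print(nm,ray(t,u,v,30)[:2].round())
E
```

```text
a top [580.1 118.3] [580.6 121.2] collar [576.1 120.8] [578.9 123.4]
b top [588.7  50.8] [593.4  54. ] collar [587.4  51.7] [592.   53.8]
c top [602.8 -16.7] [606.  -14.8] collar [601.  -17.3] [603.3 -15.6]
corners [array([607.8, 162.8]), array([644.5, -45.4]), array([571.1, -57.4])]
hole [ 497.95078136 -259.62510473] [ 495.75394567 -261.55281658]
scene (array([433, 108,  15,  12,  14,  22,  21,  29, 102, 617]), array([ 67. ,  81.5,  96. , 110.5, 125. , 139.5, 154. , 168.5, 183. ,
       197.5, 212. ]))
[[530.2, -227.3], [527.1, -293.1], [463.7, -290.7], [466.7, -224.8]]
hole px 332.3235294117647 288.80882352941177 68 [ 497.85120882 -259.22935118]
top (array([ 18,  10,  64,  47,  26,  33,  34,  68, 108, 630]), array([ 95. , 106.4, 117.8, 129.2, 140.6, 152. , 163.4, 174.8, 186.2,
       197.6, 209. ]))
[[530.2, -229.9], [527.4, -291.6], [463.7, -286.8], [468.7, -225.6]]
hole px 383.6181818181818 234.3090909090909 55 [ 498.35955596 -258.75577518]
loupe [420. -97.]
purple [461.  42.]
purple2 [496. 213.]
black [670.  57.]
dropper [ 677. -310.]
```

Emit:
send_rows:
  grip: [-0.3,-0.3,-0.3,-0.3,-0.3,-0.3,-0.3,-0.3]
  grip_force: 3
  xyz:
    - [0.027,-0.03,0]
    - [0.054,-0.06,0]
    - [0.081,-0.09,0]
    - [0.108,-0.12,0]
    - [0.135,-0.15,0]
    - [0.162,-0.18,0]
    - [0.189,-0.21,0]
    - [0.216,-0.24,0]
  yaw: [-7,-14,-21,-28,-35,-42,-49,-56]

```text
time_s: 0.77
ee_pos: [419.2, 296.4, 213.7]
ee_rot: [-180.0, 0.0, 103.0]
force: [0.9, 1.2, -0.8]
gripper_width: 40.6
gripper_force: 0.0
```

Emit:
send_rows:
  grip: [-0.3,-0.3,-0.3,-0.3,-0.3,-0.3,-0.3,-0.3]
  xyz:
    - [0.027,-0.03,0]
    - [0.054,-0.06,0]
    - [0.081,-0.09,-0.02]
    - [0.108,-0.12,-0.04]
    - [0.135,-0.15,-0.06]
    - [0.159,-0.177,-0.07]
    - [0.159,-0.177,-0.07]
    - [0.159,-0.177,-0.07]
  yaw: [-3.4,-3.4,-3.4,-3.4,-3.4,-3.4,-3.4,-3.4]

```text
time_s: 1.43
ee_pos: [577.8, 119.1, 142.1]
ee_rot: [-179.8, 0.0, 99.8]
force: [0.1, 0.2, 1.1]
gripper_width: 32.3
gripper_force: 0.0
```

```bash
python3 - <<'E'
from workcell import env, eyes
import cv2,numpy as np
from h import *
f=eyes.grab_frame("wrist");im=cv2.cvtColor(f["frame"],cv2.COLOR_RGB2BGR).copy()
for p in((577.8,121.2,100),(590,52.3,100),(602.2,-16.7,100)):
    cv2.drawMarker(im,tuple(int(x) for x in proj(f,p).round()),(0,0,255),0,8,1)
cv2.imwrite("pics/w1.png",im);import pickle;pickle.dump(f,open("w1.pkl","wb"))
s=env.state();print({k:np.round(s[k],2) for k in("time_s","ee_pos","ee_rot","force","gripper_width")})
E
```

```text
{'time_s': np.float64(1.48), 'ee_pos': array([577.18, 120.65, 143.1 ]), 'ee_rot': array([-1.7988e+02, -3.0000e-02,  9.9870e+01]), 'force': array([-0.09,  0.07,  0.44]), 'gripper_width': np.float64(31.67)}
```

View pics/w1.png

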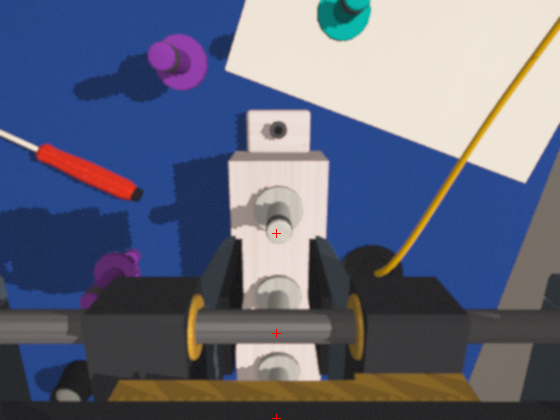

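The wrist view puts pin a's top at (279,231), about 2 mm toward +x from the marker. It sits well between the fingers, so I'll descend.

Emit:
send_rows:
  grip: [-0.3,-0.3,-0.3,-0.3,-0.3,-0.5,-0.56,-0.56]
  grip_force: 3
  xyz:
    - [0.002,0.001,-0.02]
    - [0.002,0.001,-0.045]
    - [0.002,0.001,-0.06]
    - [0.002,0.001,-0.068]
    - [0.002,0.001,-0.068]
    - [0.002,0.001,-0.068]
    - [0.002,0.001,-0.068]
    - [0.002,0.001,-0.068]
  yaw: [0,0,0,0,0,0,0,0]

```text
time_s: 2.15
ee_pos: [580.2, 122.7, 77.5]
ee_rot: [179.8, -0.0, 100.0]
force: [-1.1, 0.5, -0.8]
gripper_width: 20.3
gripper_force: 0.0
```

```bash
cat > s.py <<'E'
from workcell import env
import numpy as np
s=env.state();print({k:np.round(s[k],2).tolist() for k in("time_s","ee_pos","ee_rot","force","torque","gripper_width","gripper_force")})
E
python3 s.py
```

```text
{'time_s': 2.15, 'ee_pos': [580.23, 122.73, 77.48], 'ee_rot': [179.84, -0.01, 100.01], 'force': [-1.05, 0.45, -0.76], 'torque': [-0.05, 0.05, 0.01], 'gripper_width': 20.27, 'gripper_force': 0.0}
```

Emit:
send_rows:
  grip: [-0.56,-0.56,-0.56,-0.56,-0.56]
  xyz:
    - [0.001,0.0002,0]
    - [0.002,0.0004,0]
    - [0.003,0.0005,0]
    - [0.003,0.0005,0]
    - [0.003,0.0005,0]
  yaw: [0,0,0,0,0]

```text
time_s: 2.57
ee_pos: [582.3, 122.6, 76.0]
ee_rot: [-180.0, -0.0, 100.0]
force: [-1.7, -0.6, 0.9]
gripper_width: 20.0
gripper_force: 0.6
```

Emit:
send_rows:
  grip: [-0.56,-0.56,-0.56,-0.56]
  xyz:
    - [0.001,0.0002,0]
    - [0.0015,0.0003,0]
    - [0.0015,0.0003,0]
    - [0.0015,0.0003,0]
  yaw: [0,0,0,0]

```text
time_s: 2.9
ee_pos: [583.2, 122.8, 75.9]
ee_rot: [-179.9, 0.0, 100.0]
force: [-3.6, -0.9, 4.1]
gripper_width: 20.0
gripper_force: 2.1
```

Emit:
send_rows:
  grip: [-0.56,-0.56,-0.56,-0.56]
  xyz:
    - [0.001,0.0002,0]
    - [0.0015,0.0003,0]
    - [0.0015,0.0003,0]
    - [0.0015,0.0003,0]
  yaw: [0,0,0,0]

```text
time_s: 3.23
ee_pos: [584.1, 123.0, 76.0]
ee_rot: [-179.8, 0.0, 100.0]
force: [-5.6, -1.0, 5.0]
gripper_width: 21.2
gripper_force: 3.1
```

Emit:
send_rows:
  grip: [-0.4,-0.4,-0.4,-0.4,-0.4,-0.4,-0.4,-0.4]
  xyz:
    - [-0.006,-0.001,0]
    - [-0.006,-0.001,0.02]
    - [-0.006,-0.001,0.04]
    - [0,-0.035,0.04]
    - [0.006,-0.07,0.04]
    - [0.006,-0.07,0.04]
    - [0.006,-0.07,0.015]
    - [0.006,-0.07,0]
  yaw: [0,0,0,0,0,0,0,0]

```text
time_s: 3.9
ee_pos: [592.4, 52.7, 75.3]
ee_rot: [179.8, 0.0, 99.9]
force: [-1.1, -0.2, -0.8]
gripper_width: 27.6
gripper_force: 0.0
```

Emit:
send_rows:
  grip: [-0.56,-0.56,-0.56,-0.56,-0.56,-0.56,-0.56]
  grip_force: 12
  xyz:
    - [0,0,0]
    - [0,0,0]
    - [0.001,0.0002,0]
    - [0.002,0.0004,0]
    - [0.003,0.0005,0]
    - [0.003,0.0005,0]
    - [0.003,0.0005,0]
  yaw: [0,0,0,0,0,0,0]

```text
time_s: 4.48
ee_pos: [594.3, 53.9, 76.5]
ee_rot: [180.0, 0.0, 100.0]
force: [-2.3, -0.4, 1.8]
gripper_width: 20.1
gripper_force: 1.4
```

Emit:
send_rows:
  grip: [-0.56,-0.56,-0.56,-0.56,-0.56]
  xyz:
    - [0.001,0.0002,0]
    - [0.002,0.0004,0]
    - [0.0025,0.0004,0]
    - [0.0025,0.0004,0]
    - [0.0025,0.0004,0]
  yaw: [0,0,0,0,0]

```text
time_s: 4.9
ee_pos: [594.8, 53.9, 76.2]
ee_rot: [-179.7, -0.0, 100.0]
force: [-6.7, -1.6, 7.1]
gripper_width: 19.7
gripper_force: 3.8
```

Pin b stops hard, with only 0.5 mm of movement at 6.7 N. Pin c is next.

Emit:
send_rows:
  grip: [-0.4,-0.4,-0.4,-0.4,-0.4,-0.4,-0.4,-0.4]
  xyz:
    - [-0.006,-0.001,0]
    - [-0.006,-0.001,0.02]
    - [-0.006,-0.001,0.04]
    - [0,-0.035,0.04]
    - [0.007,-0.07,0.04]
    - [0.007,-0.07,0.04]
    - [0.007,-0.07,0.015]
    - [0.007,-0.07,0]
  yaw: [0,0,0,0,0,0,0,0]

```text
time_s: 5.57
ee_pos: [604.9, -16.4, 75.3]
ee_rot: [179.8, 0.0, 99.9]
force: [1.4, 0.3, -0.1]
gripper_width: 27.1
gripper_force: 0.0
```

Emit:
send_rows:
  grip: [-0.56,-0.56,-0.56,-0.56,-0.56,-0.56,-0.56]
  grip_force: 12
  xyz:
    - [0,0,0]
    - [0,0,0]
    - [0.001,0.0002,0]
    - [0.002,0.0004,0]
    - [0.003,0.0005,0]
    - [0.003,0.0005,0]
    - [0.003,0.0005,0]
  yaw: [0,0,0,0,0,0,0]

```text
time_s: 6.15
ee_pos: [607.2, -15.2, 76.5]
ee_rot: [179.9, 0.0, 100.0]
force: [-2.1, -0.2, 1.1]
gripper_width: 20.1
gripper_force: 0.5
```

Emit:
send_rows:
  grip: [-0.56,-0.56,-0.56,-0.56,-0.56]
  xyz:
    - [0.001,0.0002,0]
    - [0.002,0.0004,0]
    - [0.0025,0.0004,0]
    - [0.0025,0.0004,0]
    - [0.0025,0.0004,0]
  yaw: [0,0,0,0,0]

```text
time_s: 6.57
ee_pos: [609.5, -14.9, 76.0]
ee_rot: [180.0, -0.0, 100.0]
force: [-0.0, -0.1, 0.9]
gripper_width: 20.3
gripper_force: 0.6
```

Pin c swings freely, so I'll carry on to its stop.

Emit:
send_rows:
  grip: [-0.56,-0.56,-0.56,-0.56,-0.56]
  xyz:
    - [0.001,0.0002,0]
    - [0.002,0.0004,0]
    - [0.003,0.0005,0]
    - [0.003,0.0005,0]
    - [0.003,0.0005,0]
  yaw: [0,0,0,0,0]

```text
time_s: 6.98
ee_pos: [612.3, -14.4, 76.0]
ee_rot: [-180.0, -0.0, 100.0]
force: [-3.6, -0.7, 2.8]
gripper_width: 20.0
gripper_force: 1.5
```

Emit:
send_rows:
  grip: [-0.56,-0.56,-0.56,-0.56]
  xyz:
    - [0.001,0.0002,0]
    - [0.002,0.0004,0]
    - [0.002,0.0004,0]
    - [0.002,0.0004,0]
  yaw: [0,0,0,0]

```text
time_s: 7.32
ee_pos: [614.5, -14.0, 76.1]
ee_rot: [180.0, 0.0, 100.0]
force: [-3.9, -0.7, 3.2]
gripper_width: 20.1
gripper_force: 2.1
```

Emit:
send_rows:
  grip: [-0.56,-0.56,-0.56,-0.56]
  xyz:
    - [0.001,0.0002,0]
    - [0.002,0.0004,0]
    - [0.002,0.0004,0]
    - [0.002,0.0004,0]
  yaw: [0,0,0,0]

```text
time_s: 7.65
ee_pos: [615.6, -13.8, 76.5]
ee_rot: [-179.9, 0.0, 100.0]
force: [-5.4, -1.1, 7.7]
gripper_width: 19.7
gripper_force: 3.9
```

```bash
python3 - <<'E'
from workcell import env, eyes
import cv2
a=[]
for n,(x,y) in(("scene",(200,150)),("top",(200,140))):
    a.append(cv2.resize(cv2.cvtColor(eyes.grab_frame(n)["frame"],cv2.COLOR_RGB2BGR)[y:y+90,x:x+110],None,fx=3.6,fy=3.6,interpolation=cv2.INTER_CUBIC))
cv2.imwrite("pics/lean.png",cv2.hconcat(a))
E
python3 s.py
```

```text
{'time_s': 7.75, 'ee_pos': [615.58, -13.75, 76.47], 'ee_rot': [-179.9, 0.0, 100.0], 'force': [-5.57, -1.54, 7.17], 'torque': [-0.34, 1.3, 0.02], 'gripper_width': 20.09, 'gripper_force': 3.85}
```

View pics/lean.png

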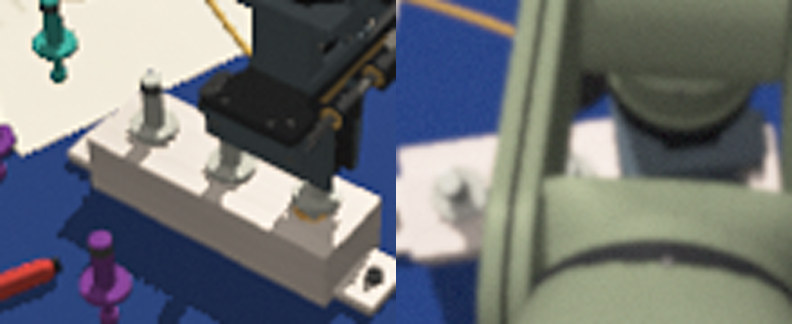

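The scene crop shows pin c clearly leaning, with its collar lifted at about (315,205). The force is rising at the stop, so I'll press slightly more to confirm and then rock it back.

Emit:
send_rows:
  grip: [-0.56,-0.56,-0.56,-0.56]
  xyz:
    - [0.001,0.0002,0]
    - [0.0015,0.0003,0]
    - [0.0015,0.0003,0]
    - [0.0015,0.0003,0]
  yaw: [0,0,0,0]

```text
time_s: 8.08
ee_pos: [616.3, -13.6, 76.7]
ee_rot: [-179.8, -0.0, 100.0]
force: [-8.4, -1.9, 9.6]
gripper_width: 20.3
gripper_force: 5.8
```

Emit:
send_rows:
  grip: [-0.56,-0.56,-0.56,-0.4,-0.35,-0.35,-0.35,-0.35]
  xyz:
    - [-0.005,-0.001,0]
    - [-0.01,-0.002,0]
    - [-0.0135,-0.0025,0]
    - [-0.0135,-0.0025,0]
    - [-0.0135,-0.0025,0]
    - [-0.0135,-0.0025,-0.006]
    - [-0.0135,-0.0025,-0.013]
    - [-0.0135,-0.0025,-0.013]
  yaw: [0,0,0,0,0,0,0,0]

```text
time_s: 8.75
ee_pos: [603.5, -15.7, 61.0]
ee_rot: [-179.8, -0.0, 100.0]
force: [-0.2, 0.7, -0.3]
gripper_width: 29.9
gripper_force: 0.0
```

Emit:
send_rows:
  grip: [-0.5,-0.6,-0.7,-0.75,-0.75,-0.75,-0.75,-0.75]
  grip_force: 5
  xyz:
    - [0,0,0]
    - [0,0,0]
    - [0,0,0]
    - [0,0,0]
    - [0,0,0]
    - [0,0,0]
    - [0,0,0]
    - [0,0,0]
  yaw: [0,0,0,0,0,0,0,0]

```text
time_s: 9.42
ee_pos: [604.4, -15.8, 63.0]
ee_rot: [180.0, -0.0, 100.0]
force: [-0.4, -0.5, -1.3]
gripper_width: 15.9
gripper_force: 5.0
```

Emit:
send_rows:
  grip: [-0.8,-0.8,-0.8,-0.8,-0.8,-0.8,-0.8,-0.8]
  grip_force: 25
  xyz:
    - [0,0,0]
    - [0,0,0]
    - [0,0,0.008]
    - [0,0,0.018]
    - [0,0,0.03]
    - [0,0,0.042]
    - [0,0,0.055]
    - [0,0,0.06]
  yaw: [0,0,0,0,0,0,0,0]

```text
time_s: 10.08
ee_pos: [605.9, -15.9, 126.1]
ee_rot: [179.7, 0.1, 100.0]
force: [0.1, 0.7, -0.6]
gripper_width: 15.5
gripper_force: 25.0
```

Emit:
send_rows:
  grip: [-0.8,-0.8,-0.8,-0.8,-0.8,-0.8,-0.8,-0.8]
  xyz:
    - [-0.005,-0.01,0]
    - [-0.018,-0.04,0]
    - [-0.033,-0.075,0]
    - [-0.05,-0.114,0]
    - [-0.067,-0.152,0]
    - [-0.084,-0.19,0]
    - [-0.1,-0.227,0]
    - [-0.107,-0.2434,0]
  yaw: [0,0,0,0,0,0,0,0]

```text
time_s: 10.75
ee_pos: [494.2, -263.4, 122.6]
ee_rot: [-179.9, 0.1, 99.8]
force: [0.4, 0.6, -0.6]
gripper_width: 15.8
gripper_force: 25.0
```

Emit:
send_rows:
  grip: [-0.8,-0.8,-0.8,-0.8]
  xyz:
    - [0,0,-0.005]
    - [0,0,-0.012]
    - [0,0,-0.018]
    - [0,0,-0.018]
  yaw: [0,0,0,0]

```text
time_s: 11.08
ee_pos: [496.5, -257.5, 103.0]
ee_rot: [-179.8, -0.2, 100.1]
force: [0.2, -0.0, -1.7]
gripper_width: 15.5
gripper_force: 25.0
```

```bash
python3 s.py; python3 - <<'E'
from workcell import env, eyes
import cv2,pickle
import numpy as np
d={n:eyes.grab_frame(n) for n in("scene","wrist","top")};pickle.dump(d,open("f2.pkl","wb"))
g=lambda n:cv2.cvtColor(d[n]["frame"],cv2.COLOR_RGB2BGR)
a=cv2.resize(g("scene")[225:325,290:370],None,fx=5,fy=5,interpolation=cv2.INTER_CUBIC)
w=cv2.resize(g("wrist"),(400,300));c=np.zeros((500,800,3),np.uint8);c[:,:400]=a;c[:300,400:]=w
cv2.imwrite("pics/h2.png",c)
E
```

```text
{'time_s': 11.08, 'ee_pos': [496.52, -257.51, 102.98], 'ee_rot': [-179.83, -0.16, 100.06], 'force': [0.18, -0.04, -1.7], 'torque': [-0.09, 0.07, -0.03], 'gripper_width': 15.5, 'gripper_force': 25.0}
```

View pics/h2.png

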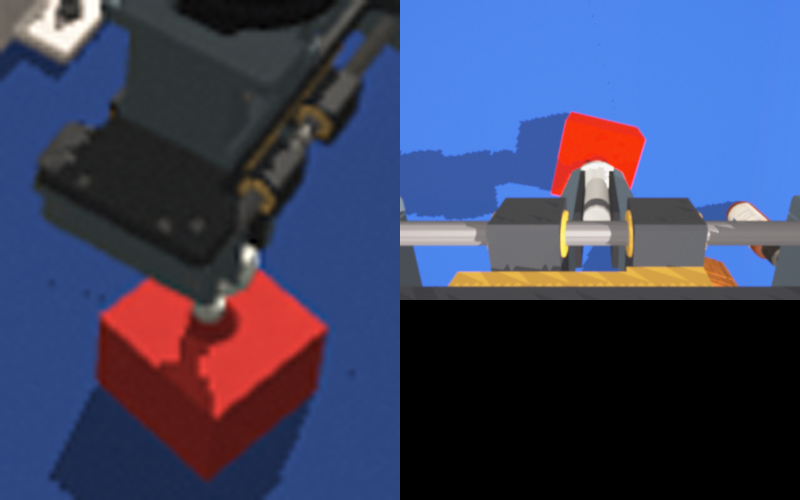

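The scene crop shows the foot hovering at crop (210,303) over the dark hole, with the collar edge at (248,262). Next I'll measure the foot against the expected projection.

```bash
python3 - <<'E'
import pickle;from h import *
d=pickle.load(open("f2.pkl","rb"));f=d["scene"]
g=f["frame"].astype(int)
m=((abs(g[...,0]-g[...,2])<45)&(g.sum(2)>330)).astype(np.uint8);m[:270]=0;m[:,:315]=0;m[300:]=0;m[:,350:]=0
for r in range(272,294): print(r,''.join('#' if x else '.' for x in m[r,322:350]), g[r,326:340].sum(1)//3)
def circ(x,y,z,rad): 
    return np.array([proj(f,(x+rad*np.cos(t),y+rad*np.sin(t),z)) for t in np.linspace(0,6.28,60)])
for (x,y) in((498,-259.2),(496.5,-257.5)):
    for z,r,n in((57,7,"footbot"),(90.5,18,"collarbot"),(50,10,"hole")):
        c=circ(x,y,z,r);print(x,y,n,c.mean(0).round(1),c.min(0).round(1),c.max(0).round(1))
E
```

```text
272 ............................ [35 33 32 32 31 33 32 29 25 28 43 44 39 28]
273 ............................ [31 33 33 33 32 32 31 25 24 37 49 47 50 59]
274 .................##......... [ 28  30  34  34  34  31  26  25  35  46  44  42  99 174]
275 ................####........ [ 24  26  30  30  35  27  23  32  44  47  45  39 136 242]
276 ................####........ [ 22  25  25  24  28  24  27  41  48  46  48  38 148 242]
277 .................###........ [ 36  27  23  21  23  25  35  46  45  46  46  45 108 171]
278 .................###........ [ 49  42  38  37  37  48  44  47  46  46  45  48  81 120]
279 .................##......... [ 49  51  48  48  46  51  46  45  45  46  44  53  91 121]
280 .................#.......... [ 50  51  50  50  50  47  47  49  56  48  42  63 105 113]
281 ............................ [ 49  50  49  52  49  49  46  61  92  80  52  60  97 102]
282 ............#............... [ 47  49  49  53  48  48  45  71 116 106  91  81  92  97]
283 ............................ [ 53  46  47  50  48  47  45  64  97  94  98 103 111 107]
284 ............#............... [ 9
[... 543 characters left out ...]
[106  69  42  40  42  42  42  41  44  43  48  78 110 113]
291 ............................ [105  53  43  42  45  43  42  42  44  43  58  93 113 113]
292 ............................ [ 75  56  53  46  43  42  40  41  44  59  87 110 113 111]
293 ............................ [ 53  58  59  55  53  49  52  72  85 100 108 112 111 111]
498 -259.2 footbot [332.6 286.9] [329.3 284.2] [335.8 289.6]
498 -259.2 collarbot [333.8 277.7] [325.2 270.9] [342.2 284.7]
498 -259.2 hole [332.4 288.7] [327.8 285. ] [337.  292.6]
496.5 -257.5 footbot [331.6 286.8] [328.3 284.2] [334.8 289.5]
496.5 -257.5 collarbot [332.7 277.6] [324.1 270.9] [341.1 284.7]
496.5 -257.5 hole [331.4 288.7] [326.7 284.9] [335.9 292.5]
```

The foot's offset matches the unsettled tool position, and the commanded target is centred on the hole. I'll insert it.

Emit:
send_rows:
  grip: [-0.8,-0.8,-0.8,-0.8,-0.8,-0.8,-0.8,-0.8]
  xyz:
    - [0,0,0]
    - [0,0,0]
    - [0,0,-0.004]
    - [0,0,-0.008]
    - [0,0,-0.012]
    - [0,0,-0.016]
    - [0,0,-0.016]
    - [0,0,-0.016]
  yaw: [0,0,0,0,0,0,0,0]

```text
time_s: 11.9
ee_pos: [497.2, -259.1, 88.5]
ee_rot: [-180.0, -0.0, 100.0]
force: [0.3, 0.2, 0.0]
gripper_width: 15.6
gripper_force: 25.0
```

Foot bottom is at about z 42, inside the hole with no contact force.

Emit:
send_rows:
  grip: [-0.8,-0.8,-0.8,-0.8,-0.8,-0.8,-0.8,-0.8]
  xyz:
    - [0,0,-0.006]
    - [0,0,-0.012]
    - [0,0,-0.018]
    - [0,0,-0.022]
    - [0,0,-0.0245]
    - [0,0,-0.0255]
    - [0,0,-0.0255]
    - [0,0,-0.0255]
  yaw: [0,0,0,0,0,0,0,0]

```text
time_s: 12.57
ee_pos: [497.7, -259.3, 63.6]
ee_rot: [180.0, 0.0, 100.0]
force: [-0.3, -0.3, -1.7]
gripper_width: 15.5
gripper_force: 25.0
```

Emit:
send_rows:
  grip: [-0.8,-0.8,-0.65,-0.6,-0.5,-0.4,-0.3,-0.3]
  grip_force: 5
  xyz:
    - [0,0,-0.0005]
    - [0,0,-0.0005]
    - [0,0,-0.0005]
    - [0,0,-0.0005]
    - [0,0,-0.0005]
    - [0,0,0]
    - [0,0,0]
    - [0,0,0]
  yaw: [0,0,0,0,0,0,0,0]

```text
time_s: 13.23
ee_pos: [497.6, -259.3, 63.6]
ee_rot: [180.0, 0.0, 100.0]
force: [-0.4, -0.3, 0.0]
gripper_width: 31.5
gripper_force: 0.0
```

Emit:
send_rows:
  grip: [-0.3,-0.3,-0.3,-0.3,-0.3,-0.3,-0.3,-0.3]
  xyz:
    - [0,0,0.01]
    - [0,0,0.025]
    - [0,0,0.045]
    - [0,0,0.07]
    - [-0.02,0.03,0.09]
    - [-0.04,0.06,0.11]
    - [-0.06,0.09,0.13]
    - [-0.08,0.12,0.13]
  yaw: [0,0,0,0,0,0,0,0]

```text
time_s: 13.9
ee_pos: [418.7, -139.0, 197.7]
ee_rot: [179.6, 0.2, 99.9]
force: [1.5, 0.9, 0.7]
gripper_width: 32.0
gripper_force: 0.0
```

Emit:
send_rows:
  grip: [-0.3,-0.3,-0.3,-0.3,-0.3,-0.3,-0.3,-0.3]
  xyz:
    - [-0.02,0.03,0]
    - [-0.04,0.06,0]
    - [-0.05,0.09,0]
    - [-0.05,0.12,0]
    - [-0.05,0.15,0]
    - [-0.05,0.18,0]
    - [-0.05,0.2,0]
    - [-0.05,0.2,0]
  yaw: [0,0,0,0,0,0,0,0]

```text
time_s: 14.57
ee_pos: [367.5, 63.5, 194.4]
ee_rot: [179.9, -0.1, 100.2]
force: [-0.2, 0.4, -0.1]
gripper_width: 31.8
gripper_force: 0.0
```

```bash
python3 s.py; python3 - <<'E'
from workcell import env, eyes
import cv2
a=[]
for n,(x,y) in(("scene",(220,160)),("top",(250,130))):
    a.append(cv2.resize(cv2.cvtColor(eyes.grab_frame(n)["frame"],cv2.COLOR_RGB2BGR)[y:y+165,x:x+160],None,fx=2.5,fy=2.5,interpolation=cv2.INTER_CUBIC))
cv2.imwrite("pics/end.png",cv2.hconcat(a))
E
```

```text
{'time_s': 14.57, 'ee_pos': [367.46, 63.52, 194.37], 'ee_rot': [179.89, -0.07, 100.22], 'force': [-0.22, 0.38, -0.07], 'torque': [-0.11, 0.02, 0.03], 'gripper_width': 31.85, 'gripper_force': 0.0}
```

View pics/end.png

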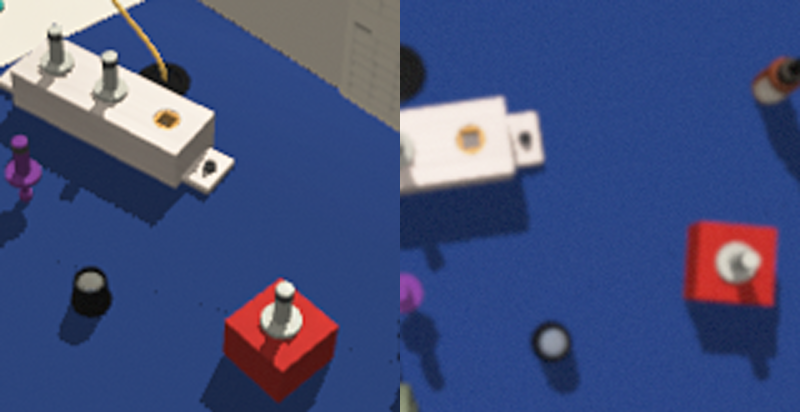

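The pin stands upright and flat in the red stand (left crop at (282,310)). The two firm pins are in place, station c is empty and the bystanders have not moved.

```bash
python3 -c "
from workcell import env
print(env.job_done())"
```

```text
the job is handed in; nothing more can be done
None
```

Pin c was the loose one: I rocked it to its stop, drew it out and stood it upright in the red stand with its collar flat, leaving pins a and b standing firm; job handed in at about 14.6 s, verdict not shown.

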